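# Pull the push-on rotor off a mini centrifuge and stand it in the tray

### The job

The mini centrifuge's bowl is to be wiped out. Pull its six-place rotor straight up off the drive spindle (it is a snap fit and needs a firm pull) and set it down gently in the steel tray, beside the spare strip rotor, standing flat and right way up on the tray's floor. Leave everything else where it is.

Things in the scene. Friction and masses are not known exactly. Their poses are not given: they have to be found in the camera images.
- rotor: The six-place rotor to take off: grey plastic, 56 mm tall, 89 mm across, 65 to 115 g. Origin: centre of its flat underside (40 mm radius); z up its axis. Six sleeves at 45 degrees with dark mouths, reaching 29 mm above the underside; a round grip hub in the middle. At the start fully home on the spindle, upright, any yaw; it turns there idly.
- hub (a point): Middle of the grip height of the rotor's round fluted hub, on the axis, 46 mm above the underside. The hub is 24 mm in diameter, solid and bare from 32 to 56 mm above the underside, open to fingers from above all round; nothing else of the rotor is higher than 29 mm above the underside.
- centrifuge: Mini centrifuge, round white housing of 79 mm radius, on suction feet (does not move). Origin on the bench under the spindle axis, z up; +x to its rear, where the lid is hinged; -x to the front panel, which reaches 98 mm. Bowl rim 60 mm above the bench, inner radius 60 mm.
- spindle (a point): Middle of the drive plate, 28 mm above the bench, where the rotor's underside sits when home. The 12 mm spindle rises 24 mm above it into a blind bore; its four spring balls snap behind a lip in the bore. About 11 to 16 N straight up are needed in the first 3 mm; the balls are past the lip after 11 mm, then the rotor slides off freely.
- lid_edge (a point): Middle of the top edge of the clear domed lid, which stands open and fixed on the unit's +x side (left of the unit in the world, +y, within 0.4 rad), leaning 25 degrees outward: hinge 80 mm from the axis and 63 mm above the bench, this edge 143 mm from the axis and 198 mm up (its tab to 210 mm); it bulges out to 166 mm from the axis.
- tray: Open stainless-steel tray, 180 mm along its x by 260 mm along its y, 22 mm high, walls and floor 4 mm thick; does not move. Origin on the bench under its centre; floor 4 mm above the bench. The spare strip rotor lies in its +y half; the -y half is free.
- strip_rotor: Spare rotor for tube strips lying in the tray: grey disc 84 mm across (88 mm over its four straight strip carriers), 37 mm tall with a plain hub. Origin: centre of its underside. Bystander, not to be moved.
- tube_rack: White microtube rack 80 x 170 x 50 mm at the back of the bench; bystander. Origin: centre of underside.
- reagent_bottle: Glass reagent bottle 68 mm across, 150 mm tall, at the back; bystander. Origin: centre of underside.
- beaker: Glass beaker 68 mm across, 85 mm tall, at the back; bystander. Origin: centre of underside.
- tip_box: Pipette tip box 84 x 120 x 88 mm with clear lid, at the back; bystander. Origin: centre of underside.
- marker: Marker pen 130 mm long, 13 mm thick, lying on the bench between centrifuge and tray; bystander. Origin: middle of its underside.
- vial: Small amber vial 28 mm across, 55 mm tall, standing between centrifuge and tray; bystander. Origin: centre of underside.
Not all that is in view belongs to the job. Leave any red look-alike of the rotor alone.

How it is judged:
By the outcome, as a careful person would: the job done as asked, in the order asked, and still so for the second after the job is handed in, with the robot touching nothing.
It also fails if it takes over 48 s, if anything falls off the work surface, if the arm or the gripper's body presses on something with over 40 N, if the wrist force passes 120 N, or if a joint passes its speed limit or range.

### The arm

A 7-joint arm with a two-finger parallel gripper is mounted at the origin on the work surface. World frame = base frame: x ahead of the robot, y to its left, z up, the work surface at z = 0. Lengths are in m, angles in rad, forces in N, time in s.
With the tool pointing down it reaches from about 0.35 to 0.9 m from the base axis. Payload 7.2 kg.
Tool frame: the origin (TCP) lies midway between the tips of the shut fingers; the grasp point (between the pads) lies 19 mm behind it; z points along the fingers, y is the line along which they close (so a half turn about z gives the same grasp; the last joint's range is limited). The gripper opens to 88 mm and grips with 3 to 60 N. Pads are 20 mm wide; open, the fingers measure 115 mm over their backs; the gripper's body (75 mm by 178 mm) begins 61 mm behind the grasp point.
Start: joints at [-1.315, 0.411, -0.013, 1.596, 0.006, 1.134, -0.082], TCP at [0.199, 0.593, 0.223] pointing down, gripper open.
Joint ranges: [-2.95, 2.95], [-0.29, 1.99], [-1.47, 1.44], [0.14, 2.54], [-1.03, 4.17], [0.13, 1.85], [-2.86, 2.86]. Speed limits (rad/s): [2.39, 2.39, 3.01, 3.01, 3.14, 3.14, 3.14].

### API

Orientations are given as a unit quaternion [w, x, y, z].
In Python, from cell import ctrl gives the robot as it stands.
- The arm moves only by the tool apply_moves, never from a script. Its argument "steps" is text: rows parted by semicolons, each of 5 numbers parted by spaces: the shift along the tool's x, y, z in cm, then the turn about the tool's z in rad, then the finger opening in cm, from 0 to 8.78. A call has 1 to 20 rows; each row shifts and turns the commanded pose from where the row before left it, along the tool's axes as they then stand; what a row does not reach is not made up. A row lasts 1/10 s, in which the tool goes at most 50 mm and 8.59 degrees, less where a joint would pass 70% of its speed; a pose out of reach is approached as far as the arm can. A call with a gripper value outside its range is refused whole. The fingers move at their own pace and stop on an object; "grip_force" is the grip in N (left out, the last holds). Time passes only in rows, so rows that do not move let the fingers close. It gives the time, the measured TCP pose, the force, the opening and the grip force at its end, in the units of the state.
- ctrl.get_obs(): the state, without advancing time (a new reading comes with each control period).
- ctrl.camera(name): name is "scene" or "side" or "wrist"; returns a dict with "color" (480x640x3 uint8, red, green, blue), "z_map" (480x640 float32, m along the optical axis (not along the pixel's ray), 0 where there is no reading), "camera_matrix" (3x3 intrinsics, pixels), "view" (4x4, takes a point from world to camera coordinates); the wrist camera has in their place "T_tool_cam" (4x4, takes a point from camera to tool coordinates, whose origin is the TCP and whose axes are the flange's). Camera axes: x right, y down, z forward; pixel columns grow to the right and rows downward; lengths in m; the calibration is good to about 2 mm. A picture is of the moment at which its call begins: read the wrist's pose just before it.
- ctrl.sign_off(): hands the job in; it is judged then, once.
The state is a dict: "time_s": time; "joint_positions": joint angles; "joint_velocities": joint speeds; "tau": joint torques, N m; "tcp_pos": TCP position; "orientation": TCP orientation; "wrist_force": force on the tool from outside, world axes, zero at the start; "wrist_torque": the same for the moment, N m; "width": finger opening in m; "gripper_force": force on a finger pad.
Only numpy, scipy, OpenCV 4.12 (cv2) and the standard library are available. Lean on these libraries where they do the work, as an engineer would, in place of code of your own. Each camera call takes 0.05 s, during which the arm holds its last target. There are 200 camera calls.

## Working session

There is one attempt and no reset: what is moved stays moved. The work goes in short steps, Python scripts to look and compute and a tool call to move; the robot and the scene stay as the last step left them, time stands still between calls to the robot, and variables do not carry over. Pictures are saved under pics/ and viewed, at most 10 in all, crops included, and the job is handed in when it is done.

Besides the shell and the picture viewer there is one more tool, called after "Request:" as name(argument=value, ...), one argument or row to a line, values as JSON. apply_moves: Moves the arm, as the interface text tells. Its arguments: {"type":"object","properties":{"steps":{"type":"string"},"grip_force":{"type":"number"}},"required":["steps"]}

```bash
mkdir -p pics; ls; cat > h.py <<'E'
import numpy as np,cv2
from cell import ctrl
def snap(n,f):
    c=ctrl.camera(n); cv2.imwrite(f'pics/{f}.png',c['color'][:,:,::-1]); np.savez(f'pics/{f}.npz',**c); return c
E
python3 - <<'E'
from h import *
o=ctrl.get_obs(); print(o)
for n in('scene','side'):
    c=snap(n,n); print(c['camera_matrix'],c['view'])
E
```

```text
pics
{'time_s': 0.0, 'joint_positions': array([-1.31518837,  0.41191886, -0.01271897,  1.59704659,  0.00559025,
        1.13428518, -0.08220476]), 'joint_velocities': array([-0.00083764, -0.00065711, -0.00145012,  0.00187122, -0.00213131,
        0.00158016, -0.00021216]), 'tau': array([-1.10772646e-03, -5.87950659e+01,  6.41364846e-01, -2.91062790e+01,
       -5.37733140e-02,  1.84657745e-02,  1.58904595e-04]), 'tcp_pos': array([0.19873362, 0.59202668, 0.22179618]), 'orientation': array([-7.94917779e-05,  1.61186599e-01,  9.86923615e-01, -8.07348492e-04]), 'wrist_force': array([-0.16393978, -0.58044862,  0.1820734 ]), 'wrist_torque': array([0.00368791, 0.04772363, 0.01614138]), 'gripper_force': 0.0, 'width': 0.08795941654751491}
[[520.34149672   0.         320.85607468]
 [  0.         520.34149672 246.23191231]
 [  0.           0.           1.        ]] [[-0.08415255  0.99644534 -0.00387603  0.0417715 ]
 [ 0.78869342  0.06422899 -0.61142238 -0.34452375]
 [-0.60900003 -0.05450975 -0.79129492  1.60796186]
 [ 0.          0.          0.          1.        ]]
[[495.88998728   0.         318.92569376]
 [  0.         495.88998728 238.56904041]
 [  0.           0.           1.        ]] [[ 0.84671114 -0.53197772  0.00894106 -0.45485158]
 [-0.3699264  -0.60069756 -0.70874318  0.30110227]
 [ 0.38240645  0.59679322 -0.70540992  1.09139433]
 [ 0.          0.          0.          1.        ]]
```

View pics/scene.png

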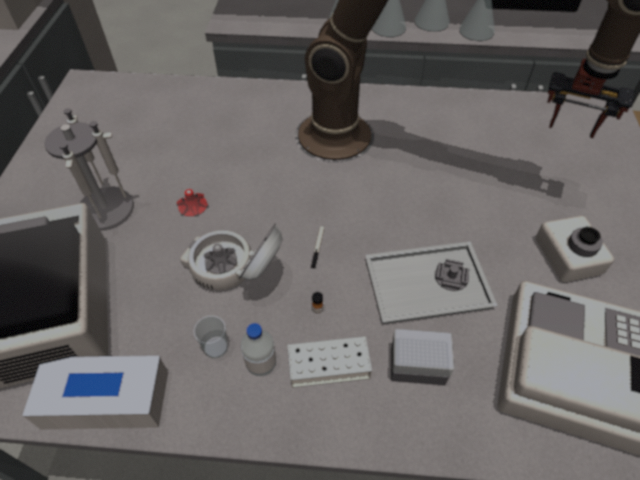

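View pics/side.png

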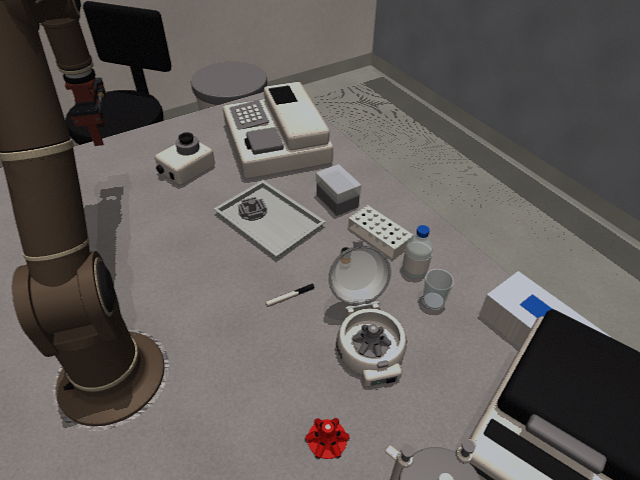

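The scene view shows the centrifuge at (220,258), its rotor hub near (220,250), the lid to its right, and the tray at (430,282) with the strip rotor at (452,275). The side view shows the hub near (373,328) and the tray at (270,218). The red decoy is off to the side.

```bash
cat >> h.py <<'E'
def load(f): return dict(np.load(f'pics/{f}.npz'))
def plane(c,uv,z,V=None):
    V=c['view'] if V is None else V; T=np.linalg.inv(V)
    d=T[:3,:3]@np.linalg.solve(c['camera_matrix'],[*uv,1.]); o=T[:3,3]
    return o+d*(z-o[2])/d[2]
def cloud(c,V=None):
    V=c['view'] if V is None else V; T=np.linalg.inv(V)
    v,u=np.mgrid[:480,:640]; Z=c['z_map']
    p=np.stack([u,v,np.ones_like(u)],-1)@np.linalg.inv(c['camera_matrix']).T*Z[...,None]
    return p@T[:3,:3].T+T[:3,3]
E
python3 - <<'E'
from h import *
np.set_printoptions(precision=4,suppress=True)
a,b=load('scene'),load('side')
print('hub',plane(a,(220,250),.084),plane(b,(373,328),.084))
for q in [(366,254),(471,243),(495,304),(384,321)]: print('tray',plane(a,q,.022))
for q in [(215,213),(264,183),(324,223),(277,257)]: print('tray side',plane(b,q,.022))
print('strip',plane(a,(452,272),.037),'marker',plane(a,(318,247),0.01),'vial',plane(a,(317,300),.05))
for n,c in(('a',a),('b',b)):
    P=cloud(c); ok=(c['z_map']>0)
    h=plane(c,(220,250) if n=='a' else (373,328),.084)
    d=np.hypot(P[...,0]-h[0],P[...,1]-h[1])
    m=ok&(d<.03)&(P[...,2]>.072)&(P[...,2]<.095); print(n,'hubtop',m.sum(),P[m].mean(0),P[m].max(0),P[m].min(0))
    m=ok&(d<.095)&(P[...,2]>.055)&(P[...,2]<.065)
    if m.sum():
        (x,y),r=cv2.minEnclosingCircle(P[m][:,:2].astype(np.float32)); print('rim',m.sum(),x,y,r)
    m=ok&(d<.2)&(P[...,2]>.185)&(P[...,2]<.22); print('lid top',m.sum(),P[m].mean(0) if m.sum() else '', P[m].max(0) if m.sum() else '')
E
```

```text
hub [ 0.5325 -0.2359  0.084 ] [ 0.522  -0.2452  0.084 ]
tray [0.4694 0.1109 0.022 ]
tray [0.413  0.3749 0.022 ]
tray [0.5903 0.4139 0.022 ]
tray [0.6564 0.1576 0.022 ]
tray side [0.4016 0.3515 0.022 ]
tray side [0.5874 0.4008 0.022 ]
tray side [0.6483 0.1499 0.022 ]
tray side [0.4707 0.1039 0.022 ]
strip [0.5179 0.3171 0.037 ] marker [ 0.448  -0.0114  0.01  ] vial [0.6305 0.0027 0.05  ]
a hubtop 94 [ 0.5275 -0.2448  0.0818] [ 0.539  -0.2339  0.089 ] [ 0.515  -0.258   0.0723]
rim 882 0.5280994176864624 -0.2433045357465744 0.08478715270757675
lid top 187 [ 0.5774 -0.1082  0.1921] [ 0.6123 -0.0961  0.2129]
b hubtop 110 [ 0.5194 -0.2466  0.0825] [ 0.5334 -0.233   0.0884] [ 0.5086 -0.2567  0.0731]
rim 1170 0.5238730311393738 -0.24066881835460663 0.08620899170637131
lid top 152 [ 0.5672 -0.1098  0.1973] [ 0.604  -0.0996  0.2116]
```

Request:
apply_moves(
  steps="0 0 -3.5 0 8; 0 0 -3.5 0 7; -1 -1.2 0 0 6; -2.4 -2.87 0 0 5; -2.4 -2.87 0 0 5; -2.4 -2.87 0 0 5; -2.4 -2.87 0 0 5; -2.4 -2.87 0 0 5; -2.4 -2.87 0 0 5; -2.4 -2.87 0 0 5; -2.4 -2.87 0 0 5; -2.4 -2.87 0 0 5; -2.4 -2.87 0 0 5; -2.4 -2.87 0 0 5; -2.4 -2.87 0 0 5; -2.4 -2.87 0 0 5; -2.4 -2.87 0 0 5; -2.4 -2.87 0 0 5; -2.4 -2.87 0 0 5; -2.4 -2.87 0 0 5",
)

```text
time_s: 2.1
tcp_pos: [0.4362, -0.0159, 0.2926]
orientation: [0.0, 0.161, 0.987, 0.0]
wrist_force: [0.2, 0.7, -0.1]
width: 0.05
gripper_force: 0.0
```

Request:
apply_moves(
  steps="-2.4 -2.87 0 0 5; -2.4 -2.87 0 0 5; -2.4 -2.87 0 0 5; -2.4 -2.87 0 0 5; -2.4 -2.87 0 0 5; -1.2 -1.4 0 0 5; 0 0 0 0.145 5; 0 0 0 0.145 5; 0 0 0 0.145 5; 0 0 0 0.145 5; 0 0 0 0.145 5; 0 0 0 0.145 5; 0 0 0 0.145 5; 0 0 0 0.145 5; 0 0 0 0.145 5; 0 0 0 0.145 5; 0 0 0 0.145 5; 0 0 0 0 5; 0 0 0 0 5",
)

```text
time_s: 4.0
tcp_pos: [0.5111, -0.2055, 0.2924]
orientation: [-0.0, 0.818, 0.576, -0.0]
wrist_force: [0.0, 0.3, -0.4]
width: 0.0497
gripper_force: 0.0
```

```bash
cat >> h.py <<'E'
from scipy.spatial.transform import Rotation as Ro
def wrist(f):
    o=ctrl.get_obs(); c=snap('wrist',f)
    q=o['orientation']; W=np.eye(4); W[:3,:3]=Ro.from_quat([*q[1:],q[0]]).as_matrix(); W[:3,3]=o['tcp_pos']
    c['view']=np.linalg.inv(W@c['T_tool_cam']); np.savez(f'pics/{f}.npz',**c); return o,W,c
E
python3 - <<'E'
from h import *
o,W,c=wrist('w1'); print(o['time_s'],o['width'],o['joint_positions'],W,c['T_tool_cam'])
P=cloud(c)
h=np.array([.524,-.243]); d=np.hypot(P[...,0]-h[0],P[...,1]-h[1])
m=(c['z_map']>0)&(d<.03)&(P[...,2]>.078)&(P[...,2]<.09); p=P[m]
print(m.sum(),p.mean(0),p.min(0),p.max(0),cv2.minEnclosingCircle(p[:,:2].astype(np.float32)))
E
```

```text
4.0 0.04973439657022518 [-0.54288698  0.36889471  1.12160217  1.72874869 -0.34704702  1.26511942
  0.31584048] [[ 3.36908291e-01  9.41537234e-01 -6.64235910e-04  5.11051372e-01]
 [ 9.41537393e-01 -3.36908461e-01 -1.60527093e-04 -2.05508396e-01]
 [-3.74928934e-04 -5.71320039e-04 -9.99999767e-01  2.92352498e-01]
 [ 0.00000000e+00  0.00000000e+00  0.00000000e+00  1.00000000e+00]] [[ 2.04578000e-04 -9.56227992e-01 -2.92622598e-01  8.07011725e-02]
 [ 9.99999564e-01  4.62149473e-04 -8.11086885e-04 -8.69797469e-04]
 [ 9.10819364e-04 -2.92622305e-01  9.56227670e-01 -1.62019053e-01]
 [ 0.00000000e+00  0.00000000e+00  0.00000000e+00  1.00000000e+00]]
513 [ 0.52285602 -0.24295262  0.08348128] [ 0.5102736  -0.25609431  0.0780215 ] [ 0.53488034 -0.23120233  0.08644166] ((0.5225220322608948, -0.24398909509181976), 0.012902339920401573)
```

View pics/w1.png

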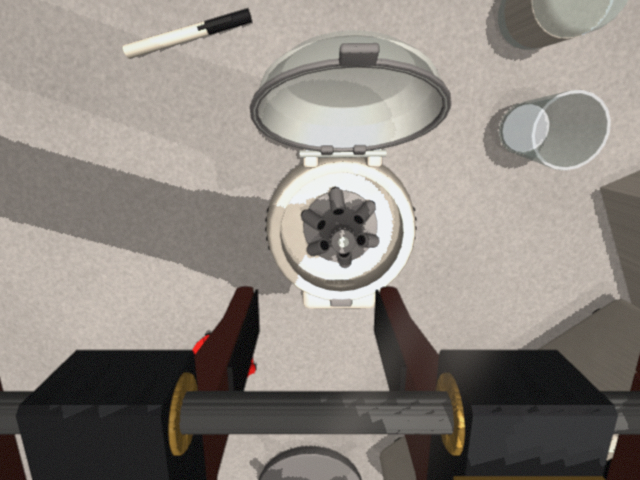

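The wrist view shows the hub at (342,242), with the lid straight up in the image. The closing axis therefore runs parallel to the lid, and the approach from above is clear.

Request:
apply_moves(
  steps="-1.6 1.2 0 0 5; -1.6 1.2 0 0 5; 0 0 2.5 0 5; 0 0 3 0 5; 0 0 3 0 5; 0 0 3 0 5; 0 0 3 0 5; 0 0 2.5 0 5; 0 0 2 0 5; 0 0 2 0 5; 0 0 1 0 5; 0 0 0.6 0 5; 0 0 0.5 0 5; 0 0 0 0 5; 0 0 0 0 5",
)

```text
time_s: 5.55
tcp_pos: [0.5231, -0.2441, 0.0622]
orientation: [0.0, 0.819, 0.574, 0.0]
wrist_force: [-0.8, -0.0, 0.3]
width: 0.0499
gripper_force: 0.0
```

```bash
python3 - <<'E'
from h import *
o,W,c=wrist('w2'); print(o['time_s'],o['joint_positions'],o['tcp_pos'],o['wrist_force'])
P=cloud(c)
h=np.array([.523,-.2435]); d=np.hypot(P[...,0]-h[0],P[...,1]-h[1])
m=(c['z_map']>0)&(d<.02)&(P[...,2]>.079)&(P[...,2]<.09); p=P[m]
print(m.sum(),p.mean(0),((p-W[:3,3])@W[:3,:3]).min(0),((p-W[:3,3])@W[:3,:3]).max(0))
E
```

```text
5.55 [-0.24730343  0.66897237  0.85647491  1.90484036 -0.65748813  0.87432691
  0.59988637] [ 0.5231436  -0.24414533  0.06221988] [-0.80135349 -0.03217368  0.3257897 ]
2896 [ 0.52333495 -0.2426414   0.08355721] [-0.01209579 -0.01283898 -0.02358003] [ 0.01291993  0.01233143 -0.01678823]
```

View pics/w2.png

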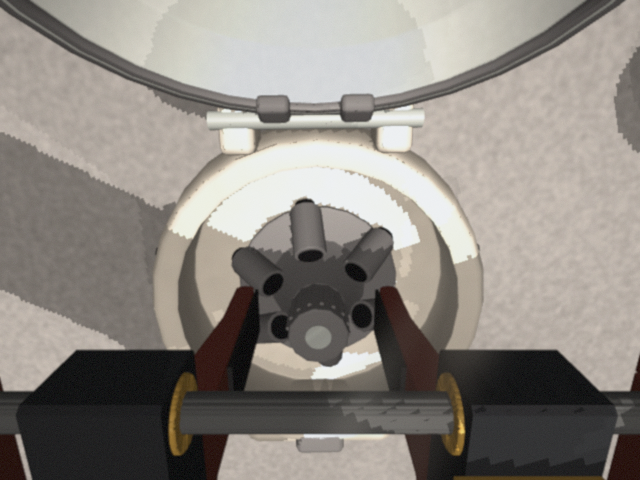

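The hub at (318,335) is centred between the fingers, so I'll close now.

Request:
apply_moves(
  steps="0 0 0 0 4; 0 0 0 0 3; 0 0 0 0 2.4; 0 0 0 0 2; 0 0 0 0 2; 0 0 0 0 2; 0 0 0 0 2; 0 0 0 0 2",
  grip_force=50,
)

```text
time_s: 6.4
tcp_pos: [0.5229, -0.244, 0.0617]
orientation: [0.0, 0.819, 0.574, 0.0]
wrist_force: [1.4, -0.2, 0.8]
width: 0.0229
gripper_force: 49.9
```

Pull straight up slowly, then faster.

Request:
apply_moves(
  steps="0 0 -0.1 0 2; 0 0 -0.1 0 2; 0 0 -0.1 0 2; 0 0 -0.1 0 2; 0 0 -0.1 0 2; 0 0 -0.1 0 2; 0 0 -0.15 0 2; 0 0 -0.15 0 2; 0 0 -0.15 0 2; 0 0 -0.15 0 2; 0 0 -0.2 0 2; 0 0 -0.3 0 2; 0 0 -0.4 0 2; 0 0 -0.5 0 2; 0 0 -0.5 0 2; 0 0 -1 0 2; 0 0 -1 0 2",
)

```text
time_s: 8.1
tcp_pos: [0.5228, -0.2441, 0.1135]
orientation: [0.0, 0.819, 0.574, 0.0]
wrist_force: [-0.2, -0.3, -1.0]
width: 0.023
gripper_force: 49.9
```

```bash
python3 - <<'E'
from h import *
o,W,c=wrist('w3'); print(o['time_s'],o['joint_positions'],o['tcp_pos'],o['wrist_force'],o['width'])
P=(cloud(c)-W[:3,3])@W[:3,:3]
m=(c['z_map']>0)&(np.hypot(P[...,0],P[...,1])<.016)&(P[...,2]<-.01)&(P[...,2]>-.04); print(P[m].mean(0),P[m][:,2].min(),np.median(P[m][:,2]))
E
```

```text
8.1 [-0.29494411  0.6058233   0.92345889  1.87130891 -0.58652719  0.96257532
  0.54697222] [ 0.52276184 -0.24406992  0.11353127] [-0.18098487 -0.33089266 -1.04534302] 0.02296630413986388
[ 0.00259774 -0.00047698 -0.02214626] -0.03998097507351849 -0.022272953121733944
```

View pics/w3.png

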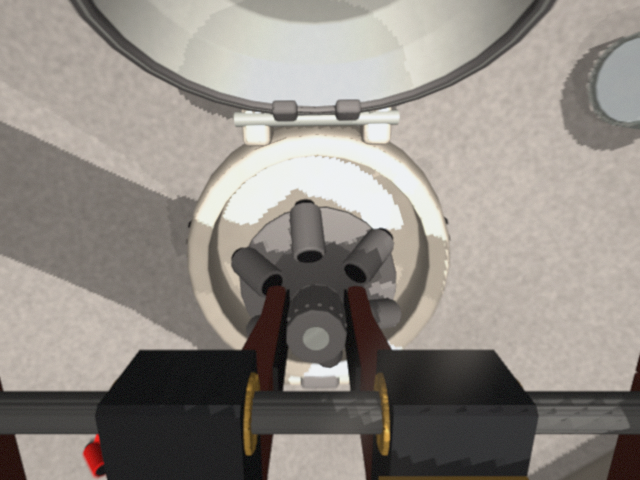

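The rotor is free and hanging level between the fingers, with its hub top at (315,335). Next it goes up over the lid and across to the tray.

Request:
apply_moves(
  steps="0 0 -1 0 2; 0 0 -1.5 0 2; 0 0 -2 0 2; 0 0 -2.5 0 2; 0 0 -2.5 0 2; 0 0 -2.5 0 2; 0 0 -2.5 0 2; 0 0 -2 0 2; 0 0 -1.5 0 2; 0 0 -1 0 2; 0 0 0 0 2",
)

```text
time_s: 9.25
tcp_pos: [0.5231, -0.2443, 0.3038]
orientation: [0.001, 0.819, 0.574, 0.001]
wrist_force: [0.9, -0.4, -0.8]
width: 0.0234
gripper_force: 49.9
```

Request:
apply_moves(
  steps="1 -0.3 0 0 2; 2 -0.6 0 0 2; 2.5 -0.76 0 0 2; 2.5 -0.76 0 0 2; 2.5 -0.76 0 0 2; 2.5 -0.76 0 0 2; 2.5 -0.76 0 0 2; 2.5 -0.76 0 0 2; 2.5 -0.76 0 0 2; 2.5 -0.76 0 0 2; 2.5 -0.76 0 0 2; 2.5 -0.76 0 0 2; 2.5 -0.76 0 0 2; 2.5 -0.76 0 0 2; 2.5 -0.76 0 0 2; 2.5 -0.76 0 0 2; 2 -0.6 0 0 2; 1.5 -0.5 0 0 2; 0 0 0 0 2; 0 0 0 0 2",
)

```text
time_s: 11.25
tcp_pos: [0.5454, 0.1884, 0.3024]
orientation: [0.0, 0.819, 0.574, -0.0]
wrist_force: [0.0, -0.6, -0.7]
width: 0.0234
gripper_force: 49.9
```

```bash
python3 - <<'E'
from h import *
np.set_printoptions(precision=4,suppress=True)
o,W,c=wrist('w4'); print(o['time_s'],o['joint_positions'],W,o['wrist_force'],o['width'])
P=(cloud(c)-W[:3,3])@W[:3,:3]
m=(c['z_map']>0)&(np.hypot(P[...,0],P[...,1])<.016)&(P[...,2]<-.01)&(P[...,2]>-.04); print(np.median(P[m],0))
E
```

```text
11.25 [-1.2068  0.4258  1.1146  1.6518 -0.3926  1.3132 -0.3736] [[ 0.3416  0.9399 -0.0002  0.5454]
 [ 0.9399 -0.3416 -0.001   0.1884]
 [-0.001   0.0001 -1.      0.3024]
 [ 0.      0.      0.      1.    ]] [ 0.008  -0.5598 -0.6527] 0.023360940575490746
[ 0.0033 -0.0003 -0.0222]
```

View pics/w4.png

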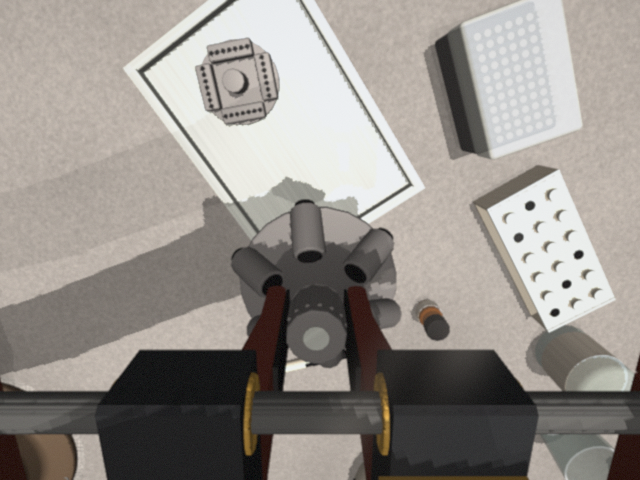

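The tray's outer corners show at (124,68) and (425,186), and the strip rotor hub is at (236,82). I'll measure the tray from these.

```bash
python3 - <<'E'
from h import *
np.set_printoptions(precision=4,suppress=True)
c=load('w4')
for n,q,z in [('rimR',(425,186),.022),('rimL edge pt',(124,68),.022),('edge',(315,0),.022),('left edge',(185,154),.022),('front edge',(385,213),.022),('floor inner corner',(412,187),.004),('strip',(236,82),.037)]: print(n,plane(c,q,z))
P=cloud(c); m=(c['z_map']>0)&(abs(P[...,2])<.05)
f=P[150:195,320:380].reshape(-1,3); print('floor z',np.median(f,0))
E
```

```text
rimR [0.6574 0.1562 0.022 ]
rimL edge pt [0.4071 0.3728 0.022 ]
edge [0.6066 0.3642 0.022 ]
left edge [0.4281 0.2756 0.022 ]
front edge [0.608  0.1424 0.022 ]
floor inner corner [0.6468 0.1557 0.004 ]
strip [0.5091 0.3207 0.037 ]
floor z [0.5859 0.1957 0.0039]
```

Request:
apply_moves(
  steps="0.5 0 0 0 2; 0.4 0 0.5 0 2; 0 0 1.5 0 2; 0 0 2.5 0 2; 0 0 2.5 0 2; 0 0 2.5 0 2; 0 0 2.5 0 2; 0 0 2.5 0 2; 0 0 2.5 0 2; 0 0 2.5 0 2; 0 0 2 0 2; 0 0 1.5 0 2; 0 0 1 0 2; 0 0 1 0 2; 0 0 0.5 0 2; 0 0 0 0 2; 0 0 0 0 2",
)

```text
time_s: 13.0
tcp_pos: [0.5489, 0.1978, 0.0481]
orientation: [0.0, 0.819, 0.574, 0.0]
wrist_force: [0.7, -0.3, -0.6]
width: 0.0228
gripper_force: 49.9
```

```bash
python3 - <<'E'
from h import *
np.set_printoptions(precision=4,suppress=True)
o,W,c=wrist('w5'); print(o['time_s'],o['joint_positions'],o['tcp_pos'],o['orientation'],o['wrist_force'],o['width'])
Q=cloud(c);P=(Q-W[:3,3])@W[:3,:3]
m=(c['z_map']>0)&(np.hypot(P[...,0],P[...,1])<.016)&(P[...,2]<-.01)&(P[...,2]>-.04); print(np.median(P[m],0))
E
```

```text
13.0 [-1.0199  0.7023  0.8511  1.8971 -0.6922  0.8652 -0.1587] [0.5489 0.1978 0.0481] [0.0001 0.8189 0.574  0.0004] [ 0.671  -0.282  -0.5863] 0.02281234444501224
[ 0.0034 -0.0003 -0.0222]
```

View pics/w5.png

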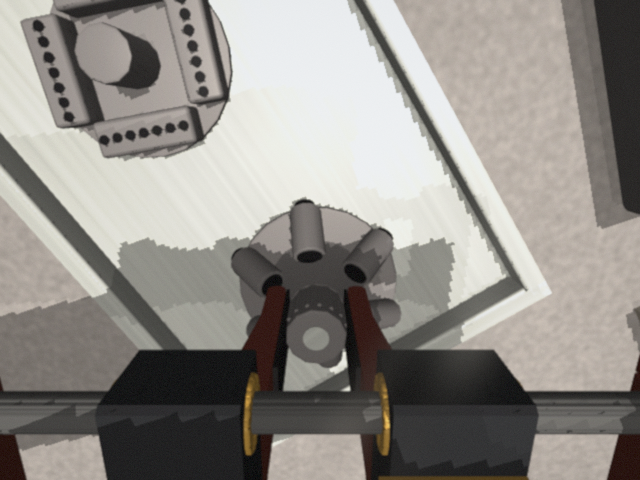

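The rotor hangs above the tray floor. The near wall's inner foot runs from about (515,285) to (320,385). I'll check the clearance.

```bash
python3 - <<'E'
from h import *
c=load('w5'); t=np.array([.5489,.1978])
def dist(a,b,z):
    a,b=plane(c,a,z)[:2],plane(c,b,z)[:2]; u=(b-a)/np.linalg.norm(b-a); w=t-a; return u,u[0]*w[1]-u[1]*w[0]
print('near foot',dist((515,285),(320,387),.004)); print('near rim outer',dist((550,292),(385,377),.022))
print('right foot',dist((515,275),(360,12),.004)); print('left foot',dist((5,160),(165,345),.004)); print(dist((550,292),(400,10),.022))
E
```

```text
near foot (array([-0.97944829, -0.20169546]), np.float64(-0.06172888766070403))
near rim outer (array([-0.97903699, -0.20368253]), np.float64(-0.06308765624466425))
right foot (array([-0.25390897,  0.96722812]), np.float64(0.0864930766411186))
left foot (array([ 0.23085758, -0.97298755]), np.float64(0.0967181202382719))
(array([-0.23044839,  0.97308455]), np.float64(0.0947118048728215))
```

Request:
apply_moves(
  steps="0 0 0.3 0 2; 0 0 0.3 0 2; 0 0 0.15 0 2; 0 0 0.08 0 2; 0 0 0.05 0 2; 0 0 0.05 0 2; 0 0 0 0 2; 0 0 0 0 2",
)

```text
time_s: 13.85
tcp_pos: [0.5486, 0.1977, 0.0384]
orientation: [-0.0, 0.819, 0.574, 0.0]
wrist_force: [0.1, 0.2, -0.4]
width: 0.0231
gripper_force: 49.9
```

Request:
apply_moves(
  steps="0 0 0.04 0 2; 0 0 0.04 0 2; 0 0 0 0 2; 0 0 0 0 2",
)

```text
time_s: 14.25
tcp_pos: [0.5488, 0.1977, 0.0379]
orientation: [-0.0, 0.819, 0.574, 0.0]
wrist_force: [-1.0, -0.8, 5.1]
width: 0.0227
gripper_force: 49.9
```

It's on the floor, with a light 5 N contact. I'll release gently.

Request:
apply_moves(
  steps="0 0 0 0 2; 0 0 0 0 2; 0 0 0 0 2.4; 0 0 0 0 2.6; 0 0 0 0 3; 0 0 0 0 3.5; 0 0 0 0 4; 0 0 0 0 4.5; 0 0 0 0 5; 0 0 0 0 5",
  grip_force=8,
)

```text
time_s: 15.25
tcp_pos: [0.5485, 0.1977, 0.0375]
orientation: [0.0, 0.819, 0.574, 0.0]
wrist_force: [-0.2, -0.5, -0.4]
width: 0.05
gripper_force: 0.0
```

Request:
apply_moves(
  steps="0 0 -0.5 0 5; 0 0 -1 0 5; 0 0 -2 0 5; 0 0 -2.5 0 5; 0 0 -2.5 0 5; 0 0 -2.5 0 5; 0 0 -2.5 0 5; 0 0 -2.5 0 5; 0 0 -2 0 5; 0 0 -1 0 5; 0 0 0 0 5; 0 0 0 0 5",
)

```text
time_s: 16.45
tcp_pos: [0.5481, 0.1978, 0.2271]
orientation: [-0.0, 0.819, 0.574, -0.0]
wrist_force: [-0.6, 0.2, 0.4]
width: 0.0499
gripper_force: 0.0
```

```bash
python3 - <<'E'
from h import *
np.set_printoptions(precision=4,suppress=True)
o,W,c=wrist('w6'); print(o['time_s'],o['tcp_pos'],o['wrist_force'],o['width'])
P=cloud(c); d=np.hypot(P[...,0]-.5488,P[...,1]-.1977)
m=(c['z_map']>0)&(d<.02)&(P[...,2]>.05)&(P[...,2]<.07)
p=P[m]; print(m.sum(),np.median(p,0)); A=np.c_[p[:,:2]-p[:,:2].mean(0),np.ones(len(p))]; g=abs(p[:,2]-np.median(p[:,2]))<.003; print('tilt',np.linalg.lstsq(A[g],p[g,2],rcond=None)[0])
s=snap('scene','scene2')
E
```

```text
16.45 [0.5481 0.1978 0.2271] [-0.6297  0.1741  0.4383] 0.049893479781380194
694 [0.548  0.199  0.0597]
tilt [-0.005  -0.0219  0.0598]
```

View pics/w6.png

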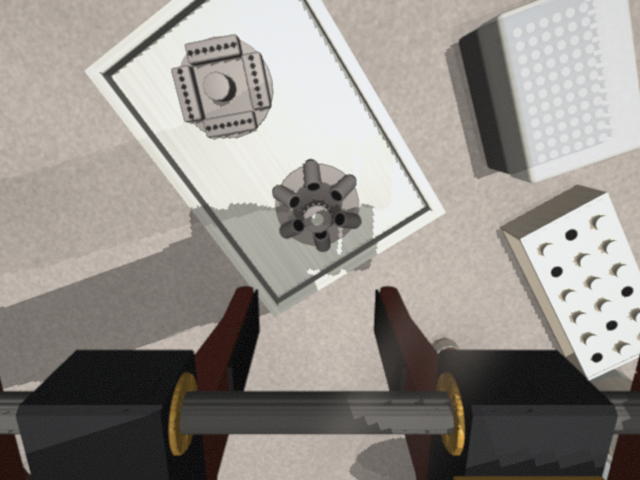

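View pics/scene2.png

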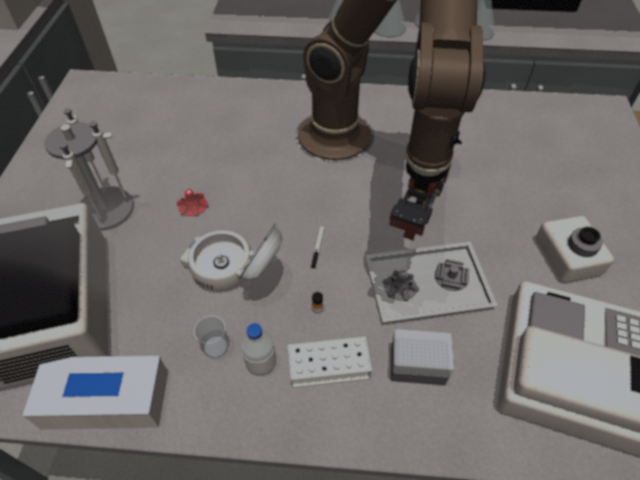

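The rotor stands flat in the tray, at (317,212) in the wrist view, with its hub top at 0.060 m as expected. In the scene view the bowl is empty down to the spindle at (220,262), and everything else is where it was.

```bash
python3 -c "
from cell import ctrl
print(ctrl.sign_off())"
```

```text
the job is handed in; nothing more can be done
None
```

The rotor was pulled off the spindle and now stands upright and flat in the free half of the tray beside the strip rotor; nothing else was moved, and the job was handed in at about 16.5 s.

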